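# Copper plate from the bottom of the magazine onto the processor

### The arm

A 6-joint arm with a two-finger parallel gripper is mounted at the origin on a cart in front of the work surface, level with it; the furniture and walls round the work are solid. World frame = base frame: x ahead of the robot, y to its left, z up, the work surface at z = 0. Lengths are in mm, angles in rad, forces in N, time in s.
With the tool pointing down it reaches from about 300 to 750 mm from the base axis. Payload 8.5 kg.
Tool frame: the origin (TCP) lies on the mounting face of the last link; the fingertips stand 173 mm ahead of it and the grasp point (between the pads) lies 155 mm ahead of it (arm.nose_length is the z of the fingertips in the tool frame, in mm); z points along the fingers, y is the direction in which the jaws open and shut (so a half turn about z gives the same grasp; the last joint's range is limited). The gripper opens to 85 mm and grips with 20 to 120 N. Pads are 22 mm wide; open, the fingers measure 114 mm over their backs; the gripper's body (76 mm by 85 mm) begins 54 mm behind the grasp point. The pads swing forward as they close: fully open they stand 13 mm farther back than shut.
Start: joints at [0.989, 0.381, 1.297, -0, 1.464, -0.215], TCP at [197.238, 513.4, 404.722] pointing down, gripper open.
Joint ranges: [-3.11, 3.11], [-0.89, 2.33], [0.22, 2.48], [-1.42, 4.56], [0.17, 2.85], [-2.88, 2.88]. Speed limits (rad/s): [2.39, 2.39, 3.14, 3.14, 3.14, 3.14].

### API

Orientations are given as a unit quaternion [x, y, z, w].
In Python, from bench import readout, imaging, order, arm gives the robot as it stands. The module is installed in compiled form; this text tells all that it offers.
- The arm moves only by the tool play_rows, never from a script. Its argument "increments" is a list of rows, each a list of 2 entries, a list of its own where there are three numbers: the shift along the world's x, y, z in cm, then the turn, a rotation vector about the world's x, y, z in degrees. A call has 1 to 20 rows; each row is the pose to reach, as a shift and turn from the pose commanded when the call began; what a row does not reach only later rows make up. A row lasts 1/8 s, in which the tool goes at most 62.5 mm and 10.7 degrees, less where a joint would pass 70% of its speed; a pose out of reach is approached as far as the arm can. A call with a gripper value outside its range is refused whole. "claw" is the closure, from 0 (fully open) to 1 (shut), set as the call begins (left out, the last holds). The fingers move at their own pace and stop on an object; "force" is the grip in N (left out, the last holds). Time passes only in rows, so rows that repeat a pose let the fingers close. It gives the time, the measured TCP pose, the force and the opening at its end, in the units of the state.
- readout.get_state(): the state, without advancing time (a new reading comes with each control period).
- imaging.get_image(name): name is "scene" or "top" or "wrist"; returns the picture (384x512x3 uint8, red, green, blue); there is no depth.
- imaging.camera_info(name): a dict with "intrinsics" (3x3 intrinsics, pixels), "T" (4x4, takes a point from camera to world coordinates); the wrist camera has in their place "T_tool_cam" (4x4, takes a point from camera to tool coordinates, whose origin is the TCP and whose axes are the flange's). Camera axes: x right, y down, z forward; pixel columns grow to the right and rows downward; lengths in mm; the calibration is good to about 2 mm. A picture is of the moment at which its call begins: read the wrist's pose just before it. camera_info takes no time and is no camera call.
- order.finish_job(): hands the job in, once; it reports no verdict.
The state is a dict: "time": time; "joints": joint angles; "joint_velocities": joint speeds; "joint_efforts": joint torques, N m; "tool_pos": TCP position; "eef_rot": TCP orientation; "contact_force": force on the tool from outside, world axes, zero at the start; "moment": the same for the moment, N m; "grip_width": finger opening in mm.
Only numpy, scipy, OpenCV 4.12 (cv2) and the standard library are available. Lean on these libraries where they do the work, as an engineer would, in place of code of your own. Each camera call takes 0.05 s, during which the arm holds its last target. There are 200 camera calls.

### The job

Two upright magazines hold stacks of square heat-spreader plates, one copper, one aluminium. Feed the bottom copper plate out onto the tongue by moving its magazine's red knob fully toward the tower, and let the knob go back home so that the rest of the stack drops down. Then lay that copper plate flat, centred and square on the dark square processor of the green circuit board, and let go of it.

Things in the scene. Friction and masses are not known exactly. Their poses are not given: they have to be found in the camera images.
- copper_plate_0: Bottom copper plate: copper-coloured, 40 x 40 x 10 mm, about 0.14 kg, under two more like it. Origin at the centre of its underside, z up, x and y along its sides (at the start the magazine's axes). Fed out, it lies on the tongue with its centre about 60 mm in -x from the tower's centre, underside 12 mm over the bench; its y edges overhang the tongue by 7 mm each: grip it there, across y.
- copper_plate_1: Second copper plate from the bottom, same size, origin at the centre of its underside. It starts 22 mm over the bench, on the bottom plate, and sinks to the shaft's floor (12 mm) once the bottom plate is out and the knob is home again. It stays in the magazine.
- magazine_a: Copper magazine, fixed. Origin under its tower: 4 aluminium corner angles, 51 x 51 mm, 64 mm high. Grey base 60 mm wide, 12 mm high, x -30 to +128 mm; tongue 26 mm wide, top at 12 mm, runs to x = -90 (toward the robot), with a stop 6 mm higher at its end. The same magazine with silver-grey aluminium plates stands 13 to 19 cm to one side and is not needed.
- pusher_knob (a point): Middle of the copper magazine's red knob: upright, round, 18 mm across, 24 mm high, middle 54 mm over the bench, 116 mm in +x from the tower's centre (behind it); axes as the magazine's. It slides 66 mm along -x, straight toward the tower, to a stop; its blade then shoves the bottom plate out on the tongue. A spring (3 N at home, 8 N at the stop) brings it home when let go.
- processor_top (a point): Centre of the top of the processor, a dark flat square 46 x 46 mm in the middle of the green circuit board (155 x 197 mm, fixed). Its top is level, 12 mm over the bench, 6 mm over the board. Axes along its sides, z up. A row of connectors 20 mm high stands along the board's edge, 67 to 87 mm in -x of this point. A black power supply 170 mm tall stands between the board and the magazines.
There are look-alikes about, which are no part of the job. There is more than one size of the part that bears processor_top; the job needs the larger.

How it is judged (in metres and radians):
On the way, in this order (a step that is already met when the one before it is completed fails the run):
1. the copper magazine's knob is moved through its stroke (more than 58 mm) and the bottom copper plate is out of the shaft (more than 50 mm from where it lay) (distance of pusher_knob from where it was at the start of the episode above 0.058 m and distance of copper_plate_0 from where it was at the start of the episode above 0.05 m), for 0.05 s.
2. the knob is home again (within 6 mm) and the second copper plate has dropped to the floor of the shaft (distance of pusher_knob from where it was at the start of the episode below 0.006 m and height (world z) of copper_plate_1 between 0.009 and 0.0145 m and distance of copper_plate_1 from where it was at the start of the episode below 0.018 m), for 0.2 s.
At the end, for the whole second after the job is handed in: The first copper plate lies released and flat (0.1 rad, 3 mm) on the processor, centred within 12 mm and square within 0.2 rad (any quarter turn); the knob is home within 6 mm and the second copper plate lies on the floor of its shaft, within 18 mm of its start (all of step 2 and horizontal distance between copper_plate_0 and processor_top below 0.012 m and z of copper_plate_0 in the frame of processor_top between -0.003 and 0.003 m and angle between copper_plate_0's own z axis and vertical below 0.1 rad and (angle between the x axis of copper_plate_0 and the x axis of processor_top, either way round below 0.2 rad or angle between the x axis of copper_plate_0 and the y axis of processor_top, either way round below 0.2 rad) and linear speed of copper_plate_0 below 0.02 m/s and contact force between copper_plate_0 and the fingers below 0.1 N); the robot touches nothing.
It fails at once if the second copper plate is drawn out of its shaft (moved more than 25 mm) (distance of copper_plate_1 from where it was at the start of the episode above 0.025 m).
It also fails if it takes over 58 s, if anything falls off the work surface, if the arm or the gripper's body presses on something with over 40 N, if the wrist force passes 120 N, or if a joint passes its speed limit or range.

## Working session

There is one attempt and no reset: what is moved stays moved. The work goes in short steps, Python scripts to look and compute and a tool call to move; the robot and the scene stay as the last step left them, time stands still between calls to the robot, and variables do not carry over. Pictures are saved under pics/ and viewed, about 8 in all and at most 12, crops included, and the job is handed in when it is done.

Besides the shell and the picture viewer there is one more tool, called after "Emit:" in YAML: its name, and indented under it one key for each argument. play_rows: Moves the arm, as the interface text tells. Its arguments: {"type":"object","properties":{"increments":{"type":"array"},"claw":{"type":"number"},"force":{"type":"number"}},"required":["increments"]}

```bash
mkdir -p pics
cat > h.py <<'E'
import numpy as np,cv2
from bench import readout,imaging,order,arm
from scipy.spatial.transform import Rotation as R
def snap(n,f):
    s=readout.get_state(); im=imaging.get_image(n); cv2.imwrite('pics/'+f,im[:,:,::-1]); return s,im
def camT(n,s=None):
    c=imaging.camera_info(n); K=np.array(c['intrinsics'])
    if n=='wrist':
        T=np.eye(4);T[:3,:3]=R.from_quat(s['eef_rot']).as_matrix();T[:3,3]=s['tool_pos']
        return K,T@np.array(c['T_tool_cam'])
    return K,np.array(c['T'])
def back(n,uv,z,s=None):
    K,T=camT(n,s); d=T[:3,:3]@np.linalg.solve(K,[uv[0],uv[1],1.]); o=T[:3,3]
    return o+d*(z-o[2])/d[2]
def proj(n,p,s=None):
    K,T=camT(n,s); q=K@(T[:3,:3].T@(np.array(p)-T[:3,3])); return q[:2]/q[2]
E
python3 - <<'E'
from h import *
s,_=snap('scene','s0.png');s,_=snap('top','t0.png')
print(s)
for n in('scene','top'):print(camT(n))
print(imaging.camera_info('wrist'))
E
```

```text
{'time': 0.05, 'joints': array([ 9.88713557e-01,  3.81162515e-01,  1.29824749e+00,  1.12922786e-05,
        1.46360841e+00, -2.15294959e-01]), 'joint_velocities': array([ 0.0003154 ,  0.00070246, -0.00260353,  0.00041701,  0.00098896,
        0.00173656]), 'joint_efforts': array([ 2.73075442e-03, -4.49701273e+01, -2.31962407e+01, -2.32015991e-04,
        3.52643823e-03,  6.34135040e-05]), 'tool_pos': array([197.20972214, 513.37226783, 404.13406199]), 'eef_rot': array([ 1.82368160e-01,  9.83230057e-01, -6.54791923e-04, -2.81921177e-04]), 'contact_force': array([-0.80176403,  0.02367745,  0.11211231]), 'moment': array([-0.05690708,  0.00615204,  0.05834093]), 'grip_width': 85.0437034195155}
(array([[357.36783482,   0.        , 250.26117123],
       [  0.        , 357.36783482, 189.84003512],
       [  0.        ,   0.        ,   1.        ]]), array([[ 5.04588632e-01, -4.32520751e-01,  7.47205535e-01,
        -3.20992405e+02],
       [-8.63356488e-01, -2.55216927e-01,  4.35292884e-01,
        -6.19266443e+02],
       [ 2.42629553e-03, -8.64748588e-01, -5.02199157e-01,
         6.638651
[... 419 characters left out ...]
],
       [-2.45658760e-03, -1.80173903e-01, -9.83631704e-01,
         1.17083287e+03],
       [ 0.00000000e+00,  0.00000000e+00,  0.00000000e+00,
         1.00000000e+00]]))
{'intrinsics': array([[280.01965493,   0.        , 254.69931078],
       [  0.        , 280.01965493, 191.96892921],
       [  0.        ,   0.        ,   1.        ]]), 'T_tool_cam': array([[-8.44650377e-04, -9.63614909e-01, -2.67293084e-01,
         6.81472679e+01],
       [ 9.99998645e-01, -4.36285577e-04, -1.58716395e-03,
         9.41686586e-02],
       [ 1.41279872e-03, -2.67294063e-01,  9.63613973e-01,
         3.20154495e+01],
       [ 0.00000000e+00,  0.00000000e+00,  0.00000000e+00,
         1.00000000e+00]])}
```

View pics/t0.png

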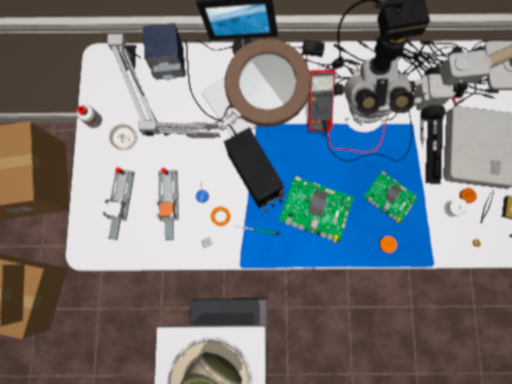

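View pics/s0.png

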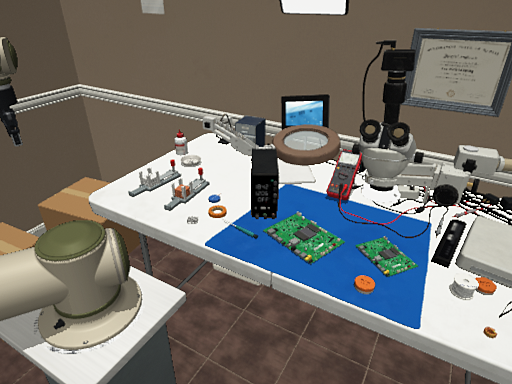

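Top view: copper magazine's tower at about (166,209) with its knob near (165,171). Aluminium magazine is at x≈118, the large board at (316,209) and its small look-alike at (391,197). I'll enlarge crops to measure.

Run:
```python
from h import *
im=cv2.imread('pics/t0.png')
a=cv2.resize(im[160:245,100:190],None,fx=6,fy=6,interpolation=cv2.INTER_CUBIC)[:, :400+140]
b=cv2.resize(im[170:245,275:360],None,fx=6,fy=6,interpolation=cv2.INTER_CUBIC)
c=np.zeros((510,800,3),np.uint8); a=a[:,180:480]; c[:510,:300]=a; b=b[:,:500]; c[:450,300:800]=b
cv2.imwrite('pics/t1.png',c)
for uv,z in [((165,171),64),((166,209),50),((317,203),12),((316,209),6),((118,208),40)]:print(uv,back('top',uv,z).round(1))
```

```text
(165, 171) [606.4 135.4  64. ]
(166, 209) [493.  131.6  50. ]
(317, 203) [ 513.7 -326.6   12. ]
(316, 209) [ 495.8 -323.7    6. ]
(118, 208) [498.4 279.2  40. ]
```

View pics/t1.png

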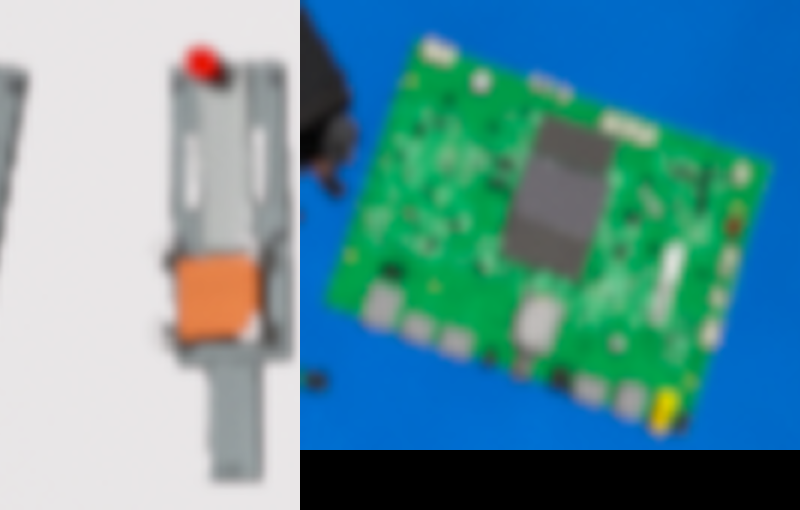

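Run:
```python
from h import *
A=lambda x,y,z:back('top',(100+(180+x+.5)/6-.5,160+(y+.5)/6-.5),z)
B=lambda x,y,z:back('top',(275+(x-300+.5)/6-.5,170+(y+.5)/6-.5),z)
for n,p in dict(knob=A(203,63,66),tong=A(237,478,15),back=A(229,65,12),front=A(234,358,12),cu=A(216,298,42)).items():print(n,p.round(1))
bc=[B(418,38,6),B(773,160,6),B(685,435,6),B(327,305,6)]
print(np.round(bc,1),np.mean(bc,0),[np.linalg.norm(bc[i]-bc[i-1]) for i in range(4)])
d=[B(*p,12) for p in((540,117),(615,140),(580,280),(505,255))];print(np.round(d,1),np.mean(d,0))
```

```text
knob [608.7 139.8  66. ]
tong [405.  127.3  15. ]
back [620.8 139.9  12. ]
front [466.4 131.8  12. ]
cu [493.3 134.7  42. ]
[[ 601.6 -258.8    6. ]
 [ 535.2 -442.     6. ]
 [ 393.4 -389.7    6. ]
 [ 461.1 -208.5    6. ]] [ 497.80748726 -324.7443921     6.        ] [np.float64(149.2226510360919), np.float64(194.8769966642386), np.float64(151.08685708035327), np.float64(193.4428801091596)]
[[ 557.7 -320.6   12. ]
 [ 545.3 -359.1   12. ]
 [ 472.4 -338.2   12. ]
 [ 485.6 -300.1   12. ]] [ 515.23169892 -329.4849251    12.        ]
```

Emit:
play_rows:
  increments:
    - [[32.3,-37.7,-8],[0,0,24.3]]
    - [[32.3,-37.7,-8],[0,0,24.3]]
    - [[32.3,-37.7,-8],[0,0,24.3]]
    - [[32.3,-37.7,-8],[0,0,24.3]]
    - [[32.3,-37.7,-8],[0,0,24.3]]
    - [[32.3,-37.7,-8],[0,0,24.3]]
    - [[32.3,-37.7,-8],[0,0,24.3]]
    - [[32.3,-37.7,-8],[0,0,24.3]]
    - [[32.3,-37.7,-8],[0,0,24.3]]
    - [[32.3,-37.7,-8],[0,0,24.3]]
    - [[32.3,-37.7,-8],[0,0,24.3]]
    - [[32.3,-37.7,-8],[0,0,24.3]]
    - [[32.3,-37.7,-8],[0,0,24.3]]
    - [[32.3,-37.7,-8],[0,0,24.3]]

```text
time: 1.85
tool_pos: [520.0, 136.8, 324.9]
eef_rot: [-0.029, 1.0, -0.0, 0.0]
contact_force: [-1.3, 0.9, -0.0]
grip_width: 85.7
```

Run:
```python
from h import *
import json
s,im=snap('wrist','w0.png')
cv2.imwrite('pics/w0b.png',cv2.resize(im[:,:,::-1],(800,600),interpolation=cv2.INTER_CUBIC))
json.dump({k:np.array(s[k]).tolist() for k in('tool_pos','eef_rot')},open('w0.json','w'))
print(s['tool_pos'],s['eef_rot'],s['joints'],s['time'])
```

```text
[520.01885145 136.77433338 324.86530152] [-2.89664371e-02  9.99580380e-01 -8.04347368e-06  9.72850739e-05] [ 3.68968907e-02  4.31627551e-01  1.46201248e+00 -1.85902407e-05
  1.24775819e+00 -1.59183452e+00] 1.85
```

View pics/w0b.png

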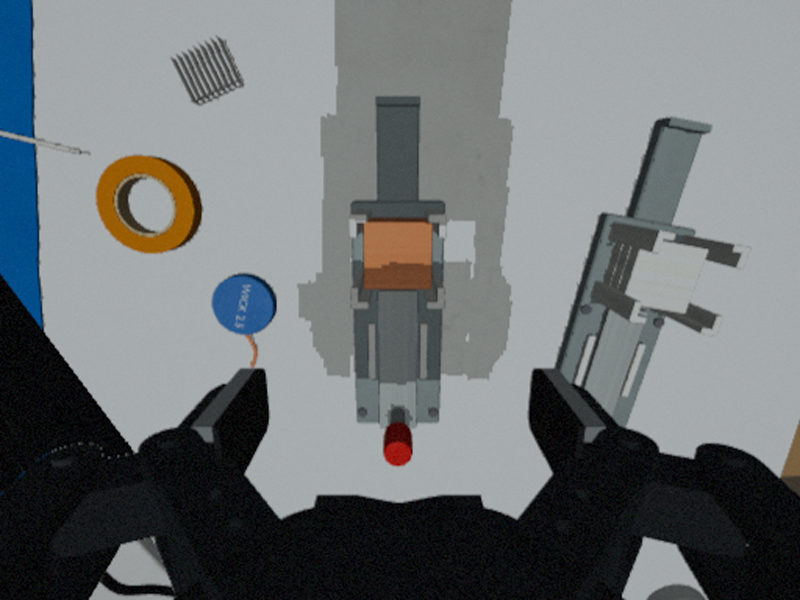

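The wrist view shows the magazine axis vertical at u≈398: stop (398,100), copper plate centre (398,256), knob top (398,455).

Run:
```python
from h import *
import json
s=json.load(open('w0.json'))
f=lambda x,y,z:back('wrist',((x+.5)/1.5625-.5,(y+.5)/1.5625-.5),z,s).round(1)
print('knob',f(398,455,66),'plate',f(398,256,42),'stop',f(398,100,18),'basefront',f(398,203,12),f(352,203,12),f(445,203,12))
```

```text
knob [610.4 141.7  66. ] plate [494.9 135.1  42. ] stop [408.1 130.1  18. ] basefront [466.5 133.4  12. ] [468.2 104.6  12. ] [464.9 162.9  12. ]
```

Emit:
play_rows:
  increments:
    - [[9.05,0.49,0],[0,0,0]]
    - [[9.05,0.49,0],[0,0,0]]
    - [[9.05,0.49,0],[0,0,0]]
    - [[9.05,0.49,-6],[0,0,0]]
    - [[9.05,0.49,-11.3],[0,0,0]]
    - [[9.05,0.49,-11.3],[0,0,0]]
    - [[9.05,0.49,-11.3],[0,0,0]]
    - [[9.05,0.49,-11.3],[0,0,0]]

```text
time: 2.9
tool_pos: [611.1, 141.4, 214.4]
eef_rot: [-0.029, 1.0, 0.0, 0.002]
contact_force: [-0.1, 0.7, 0.9]
grip_width: 85.3
```

Emit:
play_rows:
  increments:
    - [[0,0,0],[0,0,0]]
    - [[0,0,0],[0,0,0]]
    - [[0,0,0],[0,0,0]]
    - [[0,0,0],[0,0,0]]
    - [[0,0,0],[0,0,0]]
    - [[0,0,0],[0,0,0]]
    - [[0,0,0],[0,0,0]]
    - [[0,0,0],[0,0,0]]
  claw: 1
  force: 40

```text
time: 3.9
tool_pos: [610.7, 141.5, 211.9]
eef_rot: [-0.029, 1.0, 0.0, 0.0]
contact_force: [-1.2, 2.4, 3.8]
grip_width: 16.5
```

Emit:
play_rows:
  increments:
    - [[-0.8,-0.05,0],[0,0,0]]
    - [[-1.6,-0.09,0],[0,0,0]]
    - [[-2.4,-0.14,0],[0,0,0]]
    - [[-3.2,-0.18,0],[0,0,0]]
    - [[-4,-0.23,0],[0,0,0]]
    - [[-4.8,-0.28,0],[0,0,0]]
    - [[-5.4,-0.31,0],[0,0,0]]
    - [[-6,-0.35,0],[0,0,0]]
    - [[-6.5,-0.37,0],[0,0,0]]
    - [[-6.5,-0.37,0],[0,0,0]]
    - [[-6.5,-0.37,0],[0,0,0]]
    - [[-6.5,-0.37,0],[0,0,0]]

```text
time: 5.4
tool_pos: [546.7, 137.7, 212.0]
eef_rot: [-0.029, 1.0, 0.0, 0.002]
contact_force: [6.4, 4.2, -1.8]
grip_width: 16.5
```

Run:
```python
from h import *
s,im=snap('wrist','w1.png')
t=imaging.get_image('top')
a=cv2.resize(t[160:245,130:190,::-1],None,fx=6,fy=6,interpolation=cv2.INTER_CUBIC)
c=np.zeros((510,800,3),np.uint8);c[:384,:440]=im[:,36:476,::-1];c[:,440:800]=a
cv2.imwrite('pics/w1b.png',c)
print(s['tool_pos'],s['contact_force'],s['grip_width'])
```

```text
[546.6984276  137.70979864 211.95738988] [ 6.4342798   4.16059504 -1.78167073] 16.491812931015875
```

View pics/w1b.png

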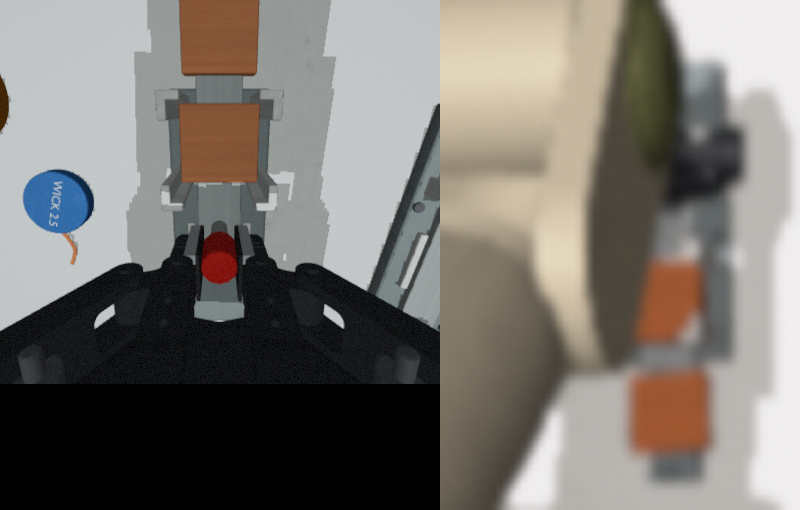

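Both views show the plate fully out on the tongue, with the knob gripped at the end of its stroke. Bringing it home and releasing.

Emit:
play_rows:
  increments:
    - [[0.9,0.05,0],[0,0,0]]
    - [[1.8,0.1,0],[0,0,0]]
    - [[2.7,0.15,0],[0,0,0]]
    - [[3.6,0.21,0],[0,0,0]]
    - [[4.5,0.26,0],[0,0,0]]
    - [[5.4,0.31,0],[0,0,0]]
    - [[6.1,0.35,0],[0,0,0]]
    - [[6.5,0.37,0],[0,0,0]]
    - [[6.5,0.37,0],[0,0,0]]
    - [[6.5,0.37,0],[0,0,0]]

```text
time: 6.75
tool_pos: [610.8, 141.4, 211.9]
eef_rot: [-0.029, 1.0, 0.0, -0.0]
contact_force: [-0.5, 4.5, 4.8]
grip_width: 17.0
```

Emit:
play_rows:
  increments:
    - [[0,0,0],[0,0,0]]
    - [[0,0,0],[0,0,0]]
    - [[0,0,0],[0,0,0]]
    - [[0,0,0],[0,0,0]]
    - [[0,0,0],[0,0,0]]
    - [[0,0,0],[0,0,0]]
    - [[0,0,4],[0,0,0]]
    - [[0,0,8],[0,0,0]]
    - [[-9,-0.5,11.3],[0,0,0]]
    - [[-14,-0.8,11.3],[0,0,0]]
    - [[-16,-0.9,11.3],[0,0,0]]
    - [[-16,-0.9,11.3],[0,0,0]]
    - [[-16,-0.9,11.3],[0,0,0]]
    - [[-16,-0.9,11.3],[0,0,0]]
  claw: 0

```text
time: 8.5
tool_pos: [451.7, 132.2, 324.5]
eef_rot: [-0.029, 1.0, -0.0, 0.0]
contact_force: [-0.2, -0.6, 0.3]
grip_width: 85.6
```

Run:
```python
from h import *
import json
s,im=snap('wrist','w2.png')
cv2.imwrite('pics/w2b.png',cv2.resize(im[:,:,::-1],(800,600),interpolation=cv2.INTER_CUBIC))
json.dump({k:np.array(s[k]).tolist() for k in('tool_pos','eef_rot')},open('w2.json','w'))
print(s['tool_pos'],s['eef_rot'],s['time'])
```

```text
[451.68568298 132.24514977 324.4821418 ] [-2.85403520e-02  9.99592639e-01 -6.99769228e-06  6.76187968e-05] 8.5
```

View pics/w2b.png

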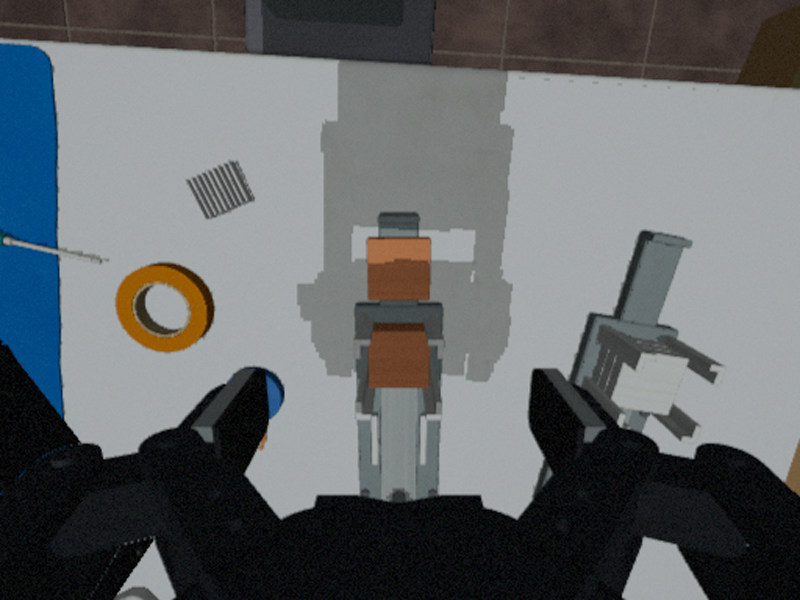

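Plate on the tongue with centre ≈(399,269); remaining stack (399,356), looks lower.

Run:
```python
from h import *
import json
s=json.load(open('w2.json'))
f=lambda x,y,z:back('wrist',((x+.5)/1.5625-.5,(y+.5)/1.5625-.5),z,s).round(1)
P=[f(*p,22) for p in((367,238),(431,238),(431,300),(368,300))];print(np.array(P),np.mean(P,0))
for z in (32,42):print(z,[f(*p,z) for p in((371,324),(428,324),(429,387),(369,387))])
```

```text
[[419.8 111.   22. ]
 [417.6 150.4  22. ]
 [457.2 153.5  22. ]
 [459.5 113.1  22. ]] [438.525 132.     22.   ]
32 [array([472.2, 116.2,  32. ]), array([470.1, 151.9,  32. ]), array([513.3, 155.7,  32. ]), array([515.6, 116.6,  32. ])]
42 [array([468.8, 116.7,  42. ]), array([466.8, 151. ,  42. ]), array([508.4, 154.7,  42. ]), array([510.5, 117. ,  42. ])]
```

Emit:
play_rows:
  increments:
    - [[-1.4,-0.05,0],[0,0,0]]
    - [[-1.4,-0.05,-5],[0,0,0]]
    - [[-1.4,-0.05,-10],[0,0,0]]
    - [[-1.4,-0.05,-13],[0,0,0]]
    - [[-1.4,-0.05,-14.6],[0,0,0]]
    - [[-1.4,-0.05,-14.6],[0,0,0]]
    - [[-1.4,-0.05,-14.6],[0,0,0]]
    - [[-1.4,-0.05,-14.6],[0,0,0]]
    - [[-1.4,-0.05,-14.6],[0,0,0]]

```text
time: 9.68
tool_pos: [436.8, 131.8, 179.3]
eef_rot: [-0.029, 1.0, -0.0, 0.001]
contact_force: [0.4, 0.3, -0.7]
grip_width: 86.0
```

Emit:
play_rows:
  increments:
    - [[0,0,0],[0,0,0]]
    - [[0,0,0],[0,0,0]]
    - [[0,0,0],[0,0,0]]
    - [[0,0,0],[0,0,0]]
    - [[0,0,0],[0,0,0]]
    - [[0,0,0],[0,0,0]]
    - [[0,0,0],[0,0,0]]
    - [[0,0,0],[0,0,0]]
  claw: 1
  force: 50

```text
time: 10.68
tool_pos: [436.7, 131.8, 179.0]
eef_rot: [-0.029, 1.0, 0.0, 0.0]
contact_force: [-2.3, 0.2, 5.5]
grip_width: 38.9
```

Emit:
play_rows:
  increments:
    - [[0,0,1],[0,0,0]]
    - [[0,0,3],[0,0,0]]
    - [[0,0,7],[0,0,0]]
    - [[0,0,12],[0,0,0]]
    - [[0,0,17],[0,0,0]]
    - [[0,0,22],[0,0,0]]
    - [[0,0,22],[0,0,0]]
    - [[0,0,22],[0,0,0]]

```text
time: 11.68
tool_pos: [436.3, 131.8, 398.0]
eef_rot: [-0.029, 1.0, -0.0, -0.001]
contact_force: [-0.0, 0.5, -1.4]
grip_width: 38.9
```

Emit:
play_rows:
  increments:
    - [[0.5,-4,0],[0,0,-2]]
    - [[1,-8,0],[0,0,-4]]
    - [[1.5,-12,0],[0,0,-6]]
    - [[2,-16,0],[0,0,-8]]
    - [[2.5,-20,0],[0,0,-10]]
    - [[3,-24,0],[0,0,-12]]
    - [[3.5,-28,0],[0,0,-14]]
    - [[4,-32,0],[0,0,-16]]
    - [[4,-36,0],[0,0,-18]]
    - [[4,-40,0],[0,0,-20]]
    - [[4,-44,0],[0,0,-22]]
    - [[4.3,-47.7,0],[0,0,-23]]
    - [[8,-47.8,-2],[0,0,-23]]
    - [[12.5,-47.8,-5],[0,0,-23]]
    - [[12.5,-47.8,-5],[0,0,-23]]
    - [[12.5,-47.8,-5],[0,0,-23]]
    - [[12.5,-47.8,-5],[0,0,-23]]
    - [[12.5,-47.8,-5],[0,0,-23]]

```text
time: 13.92
tool_pos: [561.1, -346.3, 349.6]
eef_rot: [0.172, 0.985, -0.0, 0.0]
contact_force: [-0.0, -1.5, -0.9]
grip_width: 39.1
```

Run:
```python
from h import *
import json
s,im=snap('wrist','w3.png')
cv2.imwrite('pics/w3b.png',cv2.resize(im[:,:,::-1],(800,600),interpolation=cv2.INTER_CUBIC))
json.dump({k:np.array(s[k]).tolist() for k in('tool_pos','eef_rot')},open('w3.json','w'))
print(s['tool_pos'],s['eef_rot'],s['contact_force'])
```

```text
[ 561.11719768 -346.30842484  349.64105007] [ 1.71531184e-01  9.85178506e-01 -3.43139955e-04  4.96521644e-04] [-0.04798553 -1.52108085 -0.91807074]
```

View pics/w3b.png

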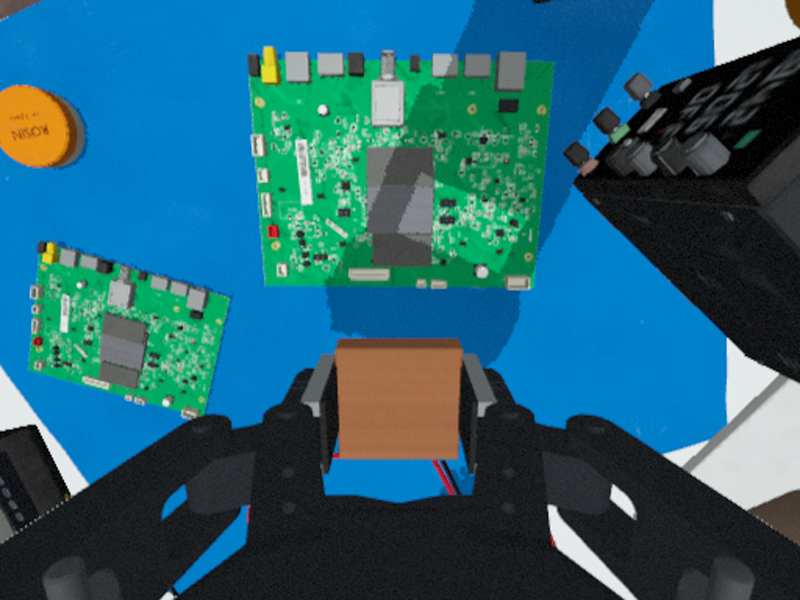

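The wrist view shows the held plate at (398,400) and the dark processor area at (368–434, 148–265). I need a closer crop to tell the square from its surroundings.

Run:
```python
from h import *
import json
s=json.load(open('w3.json'))
im=cv2.imread('pics/w3.png')
c=cv2.resize(im[30:190,150:355],None,fx=3.9,fy=3.7,interpolation=cv2.INTER_CUBIC);c=cv2.convertScaleAbs(c,alpha=1.6);cv2.imwrite('pics/w3c.png',c)
f=lambda x,y,z:back('wrist',((x+.5)/1.5625-.5,(y+.5)/1.5625-.5),z,s).round(1)
for n,L in dict(rect=((368,148),(433,148),(434,265),(373,265)),bands=((369,185),(434,185),(434,233),(371,233))).items():
  P=np.array([f(*p,12) for p in L]);print(n,P[:,:2].tolist(),P.mean(0).round(1),[np.linalg.norm(P[i]-P[i-1]).round(1) for i in range(4)])
P=np.array([f(*p,6) for p in((250,62),(554,62),(534,288),(265,285))]);print(P.tolist(),P.mean(0).round(1),[np.linalg.norm(P[i]-P[i-1]).round(1) for i in range(4)])
zt=s['tool_pos'][2]-157
P=np.array([f(*p,zt) for p in((338,348),(461,348),(458,457),(340,457))]);print('held',P.tolist(),P.mean(0))
```

```text
rect [[471.9, -336.0], [486.4, -295.6], [561.1, -320.0], [546.5, -360.7]] [ 516.5 -328.1   12. ] [np.float64(78.6), np.float64(42.9), np.float64(78.6), np.float64(43.2)]
bands [[494.2, -343.8], [509.1, -302.5], [539.7, -312.8], [524.9, -354.0]] [ 517.  -328.3   12. ] [np.float64(32.4), np.float64(43.9), np.float64(32.3), np.float64(43.8)]
[[396.9, -389.0, 6.0], [463.0, -205.4, 6.0], [603.4, -256.4, 6.0], [534.6, -441.1, 6.0]] [ 499.5 -323.     6. ] [np.float64(147.2), np.float64(195.1), np.float64(149.4), np.float64(197.1)]
held [[537.7, -357.7, 192.6], [550.4, -322.3, 192.6], [586.7, -334.9, 192.6], [573.6, -371.4, 192.6]] [ 562.1   -346.575  192.6  ]
```

View pics/w3c.png

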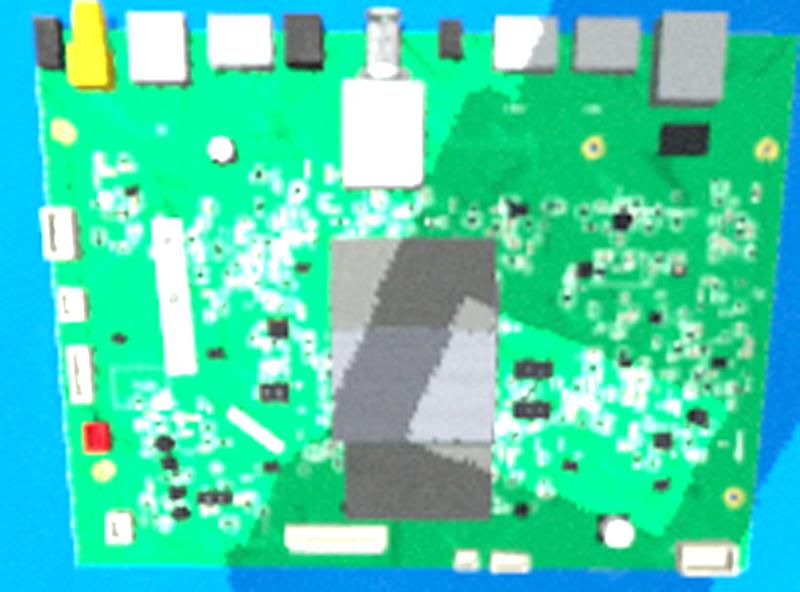

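Run:
```python
from h import *
import json
s=json.load(open('w3.json'))
f=lambda x,y,z:back('wrist',(150+(x+.5)/3.9-.5,30+(y+.5)/3.7-.5),z,s)
yaw=np.radians(-19.9);ex=np.array([np.cos(yaw),np.sin(yaw)]);ey=np.array([-ex[1],ex[0]])
c=np.array([499.5,-323])
for n,x,y,z in [('conn outer',300,13,20),('inner',260,68,20),('inner big',690,103,12),('ledge',400,33,6),('far edge',400,568,6),('rect top z12',413,238,12),('blue top',413,327,12),('blue bot',413,443,12),('rect bot z6',413,517,6),('rect bot z12',413,517,12),
 ('blue L',331,390,12),('blue R',497,390,12),('boardL',62,300,6),('boardR',768,300,6),('lowL',345,480,6),('lowR',490,480,6)]:
  p=f(x,y,z)[:2];print(n,p.round(1),'board xy',(p-c)@ex.round(3),(p-c)@ey)
```

```text
conn outer [ 418.  -323.8] board xy -76.35119746120537 -28.545254100456972
inner [ 426.6 -337.8] board xy -63.485556673416134 -38.7707040408128
inner big [ 470.  -237.8] board xy -56.67354099518361 70.0429812244631
ledge [ 427.5 -301.5] board xy -75.00926526188083 -4.264310213163085
far edge [ 567.7 -352.3] board xy 74.0319088073637 -4.367698321447109
rect top z12 [ 478.4 -316.2] board xy -22.130614783861088 -0.7972920278701033
blue top [ 501.  -324.3] board xy 1.8649030163942222 -0.7372622935189264
blue bot [ 532.  -335.5] board xy 34.79349717986774 -0.6548846271294594
rect bot z6 [ 553.9 -343.3] board xy 58.009339156059816 -0.5913319462546456
rect bot z12 [ 552.8 -342.9] board xy 56.84904547112392 -0.5997081264214743
blue L [ 510.  -351.5] board xy 19.54315125418276 -23.235870036958698
blue R [ 525.4 -308.6] board xy 19.470747641652014 22.39278469513457
boardL [ 461.4 -412.3] board xy -5.453978865948625 -96.98035757296597
boardR [ 526.9 -230.3] board xy -5.7303330179053384 96.45951965441884
lowL [ 536.6 -357.8] board xy 46.6908681130648 -20.12707395505326
lowR [ 550.7 -318.7] board xy 46.61798491285705 21.46376994637871
```

Emit:
play_rows:
  increments:
    - [[-1.4,-3.8,-11.5],[0,0,0]]
    - [[-1.4,-3.8,-11.5],[0,0,0]]
    - [[-1.4,-3.8,-11.5],[0,0,0]]
    - [[-1.4,-3.8,-11.5],[0,0,0]]
    - [[-1.4,-3.8,-11.5],[0,0,0]]
    - [[-1.4,-3.8,-11.5],[0,0,0]]

```text
time: 14.72
tool_pos: [548.1, -383.8, 235.5]
eef_rot: [0.171, 0.985, -0.001, 0.001]
contact_force: [-0.5, 0.6, -0.5]
grip_width: 38.8
```

Run:
```python
from h import *
import json
s,im=snap('wrist','w4.png')
c=cv2.resize(im[30:230,150:410,::-1],None,fx=3,fy=3,interpolation=cv2.INTER_CUBIC);cv2.imwrite('pics/w4b.png',cv2.convertScaleAbs(c,alpha=1.5))
json.dump({k:np.array(s[k]).tolist() for k in('tool_pos','eef_rot')},open('w4.json','w'))
print(s['tool_pos'],s['eef_rot'])
ex=np.array([np.cos(np.radians(-19.9)),np.sin(np.radians(-19.9))]);ey=np.array([-ex[1],ex[0]])
for x in(-23,23,35,57):
  for y in(-23,23):
    p=np.array([499.5,-323])+x*ex+y*ey
    print(x,y,[((proj('wrist',[*p,z],s)-[150,30])*3).round(0).tolist() for z in(6,12)])
```

```text
[ 548.11752284 -383.78280814  235.49952993] [ 1.70856320e-01  9.85294951e-01 -7.90905569e-04  1.16255260e-03]
-23 -23 [[398.0, 150.0], [401.0, 147.0]]
-23 23 [[608.0, 150.0], [617.0, 147.0]]
23 -23 [[392.0, 360.0], [394.0, 364.0]]
23 23 [[589.0, 361.0], [597.0, 364.0]]
35 -23 [[391.0, 411.0], [393.0, 416.0]]
35 23 [[584.0, 412.0], [592.0, 416.0]]
57 -23 [[388.0, 500.0], [390.0, 507.0]]
57 23 [[576.0, 500.0], [583.0, 507.0]]
```

View pics/w4b.png

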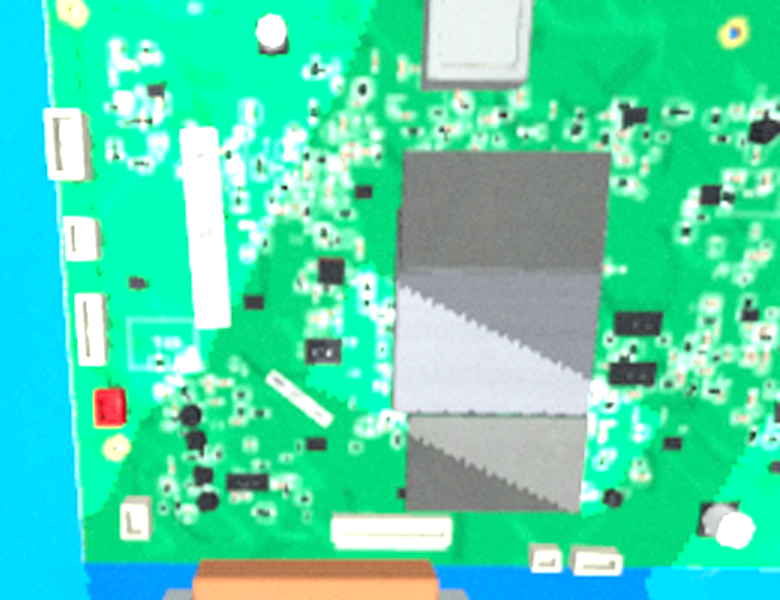

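Run:
```python
from h import *
a=cv2.imread('pics/w4.png')[74:206,276:360]
c=cv2.resize(a,None,fx=6,fy=4.5,interpolation=cv2.INTER_NEAREST)
b=cv2.imread('pics/w3.png')[88:178,228:286]
d=cv2.resize(b,(280,434),interpolation=cv2.INTER_NEAREST)
o=np.zeros((594,800,3),np.uint8);o[:,:504]=c;o[:434,510:790]=d
cv2.imwrite('pics/w4c.png',cv2.convertScaleAbs(o,alpha=2.0))
```

```text
(no output)
```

View pics/w4c.png

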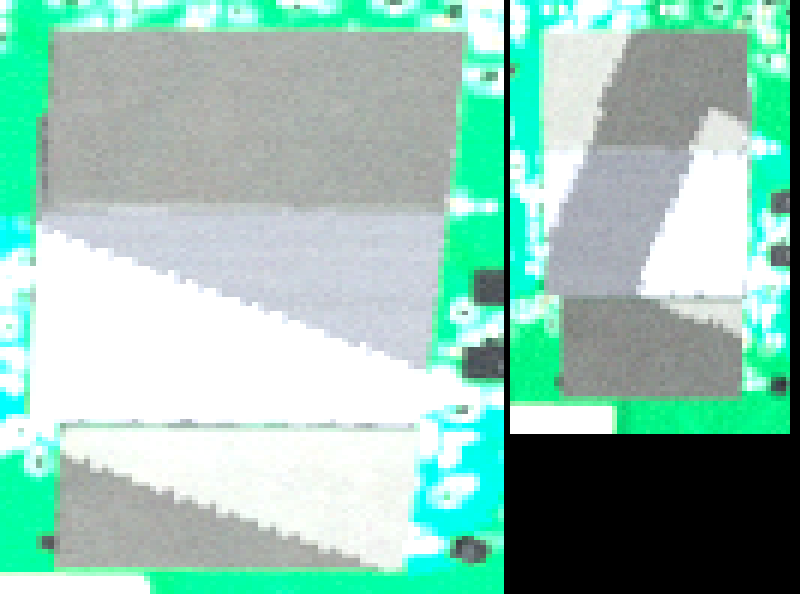

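The close-up shows the raised square's side wall running from raw v≈100 to 168. That puts the processor 12 mm in +x of the board's middle, and the connector distances agree. Target ≈ (510.5, -327.4).

Emit:
play_rows:
  increments:
    - [[-3.84,5.73,0],[0,0,0]]
    - [[-3.84,5.73,0],[0,0,0]]
    - [[-3.84,5.73,0],[0,0,0]]
    - [[-3.84,5.73,-2],[0,0,0]]
    - [[-3.84,5.73,-3.5],[0,0,0]]
    - [[-3.84,5.73,-4.4],[0,0,0]]
    - [[-3.84,5.73,-4.4],[0,0,0]]
    - [[-3.84,5.73,-4.4],[0,0,0]]
    - [[-3.84,5.73,-4.4],[0,0,0]]
    - [[-3.84,5.73,-4.4],[0,0,0]]

```text
time: 16.02
tool_pos: [509.4, -326.9, 190.1]
eef_rot: [0.171, 0.985, -0.0, 0.0]
contact_force: [0.6, -0.9, -1.5]
grip_width: 39.0
```

Emit:
play_rows:
  increments:
    - [[0,0,-0.2],[0,0,0]]
    - [[0,0,-0.4],[0,0,0]]
    - [[0,0,-0.5],[0,0,0]]
    - [[0,0,-0.5],[0,0,0]]
    - [[0,0,-0.5],[0,0,0]]

```text
time: 16.65
tool_pos: [509.3, -326.9, 184.7]
eef_rot: [0.171, 0.985, 0.0, 0.0]
contact_force: [-0.3, 0.6, -1.8]
grip_width: 39.1
```

Emit:
play_rows:
  increments:
    - [[0,0,-0.1],[0,0,0]]
    - [[0,0,-0.2],[0,0,0]]
    - [[0,0,-0.3],[0,0,0]]
    - [[0,0,-0.3],[0,0,0]]
    - [[0,0,-0.3],[0,0,0]]

```text
time: 17.27
tool_pos: [509.3, -326.8, 184.3]
eef_rot: [0.171, 0.985, -0.001, 0.001]
contact_force: [-6.0, 4.3, 21.1]
grip_width: 39.2
```

Emit:
play_rows:
  increments:
    - [[0,0,-0.1],[0,0,0]]
    - [[0,0,-0.15],[0,0,0]]
    - [[0,0,-0.15],[0,0,0]]
    - [[0,0,-0.15],[0,0,0]]

```text
time: 17.77
tool_pos: [509.2, -326.7, 184.2]
eef_rot: [0.171, 0.985, -0.001, 0.001]
contact_force: [-9.6, 6.9, 32.3]
grip_width: 38.5
```

Emit:
play_rows:
  increments:
    - [[0,0,0.4],[0,0,0]]
    - [[0,0,0.4],[0,0,0]]
    - [[0,0,0.4],[0,0,0]]
    - [[0,0,0.4],[0,0,0]]

```text
time: 18.27
tool_pos: [509.4, -327.0, 184.4]
eef_rot: [0.171, 0.985, -0.0, 0.0]
contact_force: [-1.7, 1.5, 5.8]
grip_width: 38.5
```

Emit:
play_rows:
  increments:
    - [[0,0,0],[0,0,0]]
    - [[0,0,0],[0,0,0]]
    - [[0,0,0],[0,0,0]]
    - [[0,0,0],[0,0,0]]
    - [[0,0,0],[0,0,0]]
    - [[0,0,0],[0,0,0]]
    - [[0,0,0],[0,0,0]]
    - [[0,0,0],[0,0,0]]
  claw: 0

```text
time: 19.27
tool_pos: [509.3, -326.9, 184.2]
eef_rot: [0.171, 0.985, -0.0, -0.0]
contact_force: [-0.1, 0.5, 0.1]
grip_width: 85.6
```

Emit:
play_rows:
  increments:
    - [[0,0,4],[0,0,0]]
    - [[0,0,8],[0,0,0]]
    - [[0,0,13],[0,0,0]]
    - [[2,-0.7,16],[0,0,0]]
    - [[5,-1.8,16],[0,0,0]]
    - [[5,-1.8,16],[0,0,0]]
    - [[5,-1.8,16],[0,0,0]]
    - [[5,-1.8,16],[0,0,0]]

```text
time: 20.27
tool_pos: [558.8, -344.8, 344.1]
eef_rot: [0.171, 0.985, 0.0, -0.0]
contact_force: [0.4, -1.0, -0.0]
grip_width: 85.6
```

Run:
```python
from h import *
import json
s,im=snap('wrist','w5.png')
t=imaging.get_image('top')
a=cv2.resize(t[160:245,130:190,::-1],(360,510),interpolation=cv2.INTER_CUBIC)
b=cv2.resize(im[20:190,150:360,::-1],(440,356),interpolation=cv2.INTER_CUBIC)
c=np.zeros((510,800,3),np.uint8);c[:356,:440]=b;c[:,440:]=a
cv2.imwrite('pics/w5b.png',c)
json.dump({k:np.array(s[k]).tolist() for k in('tool_pos','eef_rot')},open('w5.json','w'))
print(s['tool_pos'],s['contact_force'],s['time'])
```

```text
[ 558.81648065 -344.75954777  344.13901144] [ 0.41631363 -1.01686279 -0.01278438] 20.275
```

View pics/w5b.png

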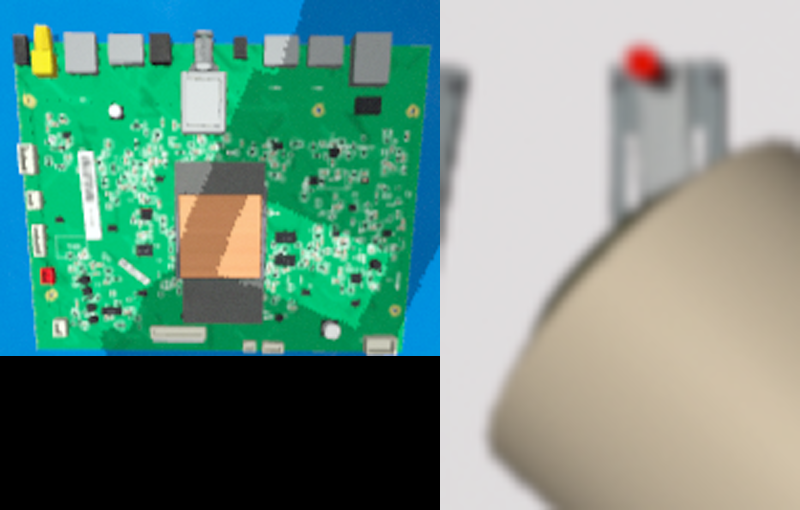

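Plate sits square and centred on the processor, and the knob looks home. I'll take one oblique view to check that the plate lies flat.

Emit:
play_rows:
  increments:
    - [[-2,-4,-1],[8,-3,0]]
    - [[-4,-8,-3],[16,-6,0]]
    - [[-6,-12,-5],[24,-9,0]]
    - [[-7.1,-13.3,-7],[32.9,-11.9,0]]
    - [[-7.1,-13.3,-9.4],[32.9,-11.9,0]]
    - [[-7.1,-13.3,-9.4],[32.9,-11.9,0]]
    - [[-7.1,-13.3,-9.4],[32.9,-11.9,0]]
    - [[-7.1,-13.3,-9.4],[32.9,-11.9,0]]
    - [[-7.1,-13.3,-9.4],[32.9,-11.9,0]]
    - [[-7.1,-13.3,-9.4],[32.9,-11.9,0]]

```text
time: 21.62
tool_pos: [488.4, -477.8, 250.6]
eef_rot: [0.163, 0.94, 0.296, 0.052]
contact_force: [-0.9, 0.5, -0.4]
grip_width: 85.2
```

Run:
```python
from h import *
s,im=snap('wrist','w6.png'); print(s['tool_pos'],s['eef_rot'],s['contact_force'])
t=imaging.get_image('top')
ex=np.array([np.cos(np.radians(-19.8)),np.sin(np.radians(-19.8))]);ey=np.array([-ex[1],ex[0]])
uv=proj('wrist',[510.5,-327.4,17],s); print(uv)
c0=np.array([510.5,-327.4])
big=cv2.resize(im[:,:,::-1],None,fx=4,fy=4,interpolation=cv2.INTER_CUBIC)
raw=big.copy()
for a,b in((-20,-20),(20,-20),(20,20),(-20,20)):
  for z in(12,22):
    q=(proj('wrist',[*(c0+a*ex+b*ey),z],s)*4+1.5).astype(int); cv2.circle(big,tuple(int(v) for v in q),2,(255,0,255),-1); print(a,b,z,(q/4))
u,v=np.clip((uv*4).astype(int),[200,220],[2048-200,1536-220])
out=np.zeros((560,800,3),np.uint8)
out[:440,:400]=raw[v-220:v+220,u-200:u+200];out[:440,400:]=big[v-220:v+220,u-200:u+200]
k=cv2.resize(t[165:185,140:190,::-1],(300,120));out[440:,:300]=k
cv2.imwrite('pics/w6b.png',out)
```

```text
[ 488.42841585 -477.77300136  250.6220198 ] [0.1631427  0.93976028 0.29577332 0.05247112] [-0.94741004  0.47196477 -0.38231577]
[242.45702824 158.65864228]
-20 -20 12 [219.   136.25]
-20 -20 22 [224.75 137.25]
20 -20 12 [220.5 183. ]
20 -20 22 [226.25 185.25]
20 20 12 [257.75 177.25]
20 20 22 [264.25 179.25]
-20 20 12 [258.  134.5]
-20 20 22 [264.5  135.25]
```

View pics/w6b.png

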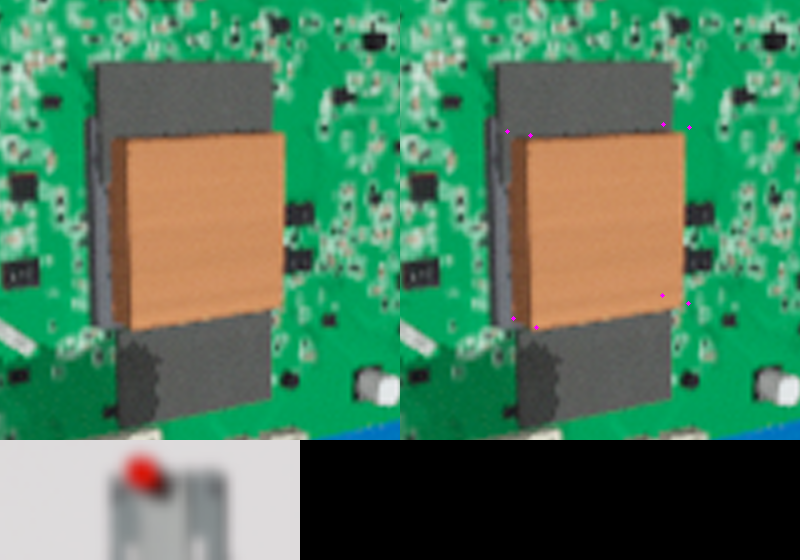

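```bash
python3 -c "
from bench import order,readout
print(readout.get_state()['contact_force']);print(order.finish_job())"
```

```text
[ 0.6079269   0.1119632  -0.49736682]
the job is handed in; nothing more can be done
None
```

I fed the bottom copper plate out, brought the knob home, laid the plate on the larger board's processor and let go. The job is handed in at about 22 s of the 58 s allowed; no verdict was reported.

**What I did:** I gripped the knob, drew it about 64 mm toward the tower, brought it back and released it. I then gripped the plate across y on the tongue, carried it over to the board and set it down.

**Last checks:**
- **Plate on processor:** In the oblique close-up the plate is released, square and flat. Its corners lie within about 1.5 px of where they should be, with a side-to-side height difference of about 1 mm at most. It sits an estimated 2–3 mm off centre in x.
- **Knob:** In the top camera it is at the same pixel as at the start.
- **Second copper plate:** The image geometry fits a stack that dropped 10 mm better than one that did not. That was not a strong test, and I had no direct view of its height.
- **Robot:** It was clear of everything, with contact force below 1 N.

**What disagreed:**
- **Processor position:** The processor's outline was unclear because dark chip texture surrounds it. I placed it about 12 mm in +x of the board's measured middle, from the visible side wall and the connector distances. The task text says it is in the middle.
- **Touchdown height:** Contact came about 5 mm higher than I computed for the plate's underside. I took this to be the fingertips reaching below the plate, so the plate probably dropped a few millimetres on release. Force reached about 34 N at that contact, and I backed off before opening.

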